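# Interleave and weight a stack of modelling-board slabs

### The job

In the stacking jig, lay the aluminium separator sheet on the slab that is already there (its wooden batten towards the open end), then stack the matching full-length slab on the sheet, with every layer lying flat and snug against all three steel posts. Press the top slab down with a steady push of about 20 N for a good second, then stand the jar upright on the middle of it as a weight. Set everything down gently, without dropping or ramming it, do not tip the jar, and leave the disc, the short offcut and the mug where they are.

Things in the scene. Friction and masses are not known exactly. Their poses are not given: they have to be found in the camera images.
- jig: Fixed jig: plywood base 240 x 110 x 12 mm with steel posts up to 81 mm above the bench. Origin: at bench level below the middle of the layers' seat. Two side posts, 20 mm square, at x = -60 and +60 mm, inner faces at y = +30 mm; end post 36 mm wide, inner face at x = +85 mm; -x and -y are open. A layer is snug when its origin has the jig's x, y and yaw. Base top: z = 12 mm.
- lower: Lower slab of lilac modelling board, 170 x 60 x 40 mm (x, y, z), about 0.25 kg, already in the jig against its posts; origin at the centre of its underside. Loose.
- upper: The slab to stack: same lilac board, 170 x 60 x 40 mm (x, y, z), about 0.25 kg, lying flat on the bench; origin at the centre of its underside. Either end may go to the end post.
- sheet: Aluminium separator sheet, 200 x 60 x 4 mm, about 0.15 kg, flat on the bench, a wooden batten on top of its -x end to hold it by. Origin on its underside, midway across, 85 mm from the plain +x edge and 115 mm from the batten edge: snug in the jig it has the jig's x, y and yaw, and the batten overhangs the slabs' open end.
- sheet_batten (a point): Middle of the batten on the sheet: 12 mm thick along the sheet's x, 60 mm long along y, standing from 4 to 40 mm above the sheet's underside; this point is 22 mm above the underside. Same axes as the sheet.
- jar: Full amber glass jar with a steel lid, 56 mm in diameter, 95 mm tall, about 0.5 kg, upright on the bench; origin at the centre of its underside.
- disc: Bystander: lilac board disc, 72 mm in diameter, 45 mm tall; origin at the centre of its underside.
- offcut: Bystander: short lilac offcut, 80 x 60 x 40 mm; origin at the centre of its underside.
- mug: Bystander: white mug, 80 mm in diameter, 95 mm tall, handle at its +y; origin at the centre of its underside.
Mind the look-alikes: they are no part of the job. Several things look just like the jar: the one meant starts farthest to the robot's left.

How it is judged:
By the outcome, as a careful person would: the job done as asked, in the order asked, and still so for the second after the job is handed in, with the robot touching nothing.
It also fails if it takes over 72 s, if anything falls off the work surface, if the arm or the gripper's body presses on something with over 40 N, if the wrist force passes 120 N, or if a joint passes its speed limit or range.

### The arm

A 6-joint arm with a two-finger parallel gripper is mounted at the origin on the work surface. World frame = base frame: x ahead of the robot, y to its left, z up, the work surface at z = 0. Lengths are in mm, angles in rad, forces in N, time in s.
With the tool pointing down it reaches from about 350 to 975 mm from the base axis. Payload 7.1 kg.
Tool frame: the origin (TCP) lies midway between the tips of the shut fingers; the grasp point (between the pads) lies 19 mm behind it; z points along the fingers, y is the line along which they close (so a half turn about z gives the same grasp; the last joint's range is limited). The gripper opens to 88 mm and grips with 3 to 60 N. Pads are 20 mm wide; open, the fingers measure 115 mm over their backs; the gripper's body (75 mm by 178 mm) begins 61 mm behind the grasp point.
Start: joints at [1.182, 0.423, 1.63, -0, 1.089, -0.019], TCP at [225.861, 582.745, 222.675] pointing down, gripper open.
Joint ranges: [-3, 3], [-0.9, 2.11], [0.09, 2.58], [-1.31, 4.45], [0.11, 2.69], [-2.54, 2.54]. Speed limits (rad/s): [2.39, 2.39, 3.01, 3.14, 3.14, 3.14].

### API

Orientations are given as a rotation vector (axis times angle).
In Python, from workcell import get_obs, get_image, camera_params, close_job gives the robot as it stands.
- The arm moves only by the shell command python3 -m creep 'ROWS' [OPENING]. ROWS is a JSON object of lists of equal length, an entry for each row: "delta_pos": the shift along the tool's x, y, z in m, a list of three; "twist": the turn, a rotation vector about the tool's x, y, z in degrees, a list of three. A call has 1 to 20 rows; each row shifts and turns the commanded pose from where the row before left it, along the tool's axes as they then stand; what a row does not reach is not made up. A row lasts 1/12 s, in which the tool goes at most 41.7 mm and 7.16 degrees, less where a joint would pass 70% of its speed; a pose out of reach is approached as far as the arm can. A call with a gripper value outside its range is refused whole. OPENING is the opening, from 0 (shut) to 1 (fully open), set as the call begins (- or left out, the last holds). The fingers move at their own pace and stop on an object; the grip force is fixed at half the most. Time passes only in rows, so rows that do not move let the fingers close. It gives the time, the measured TCP pose, the force, the opening and the grip force at its end, in the units of the state.
- get_obs(): the state, without advancing time (a new reading comes with each control period).
- get_image(name): name is "side" or "top" or "wrist"; returns (picture, depth): 400x640x3 uint8, red, green, blue; 400x640 float32, mm along the optical axis (not along the pixel's ray), 0 where there is no reading.
- camera_params(name): a dict with "camera_matrix" (3x3 intrinsics, pixels), "extrinsics" (4x4, takes a point from camera to world coordinates). Camera axes: x right, y down, z forward; pixel columns grow to the right and rows downward; lengths in mm; the calibration is good to about 2 mm. A picture is of the moment at which its call begins: read the wrist's pose just before it. camera_params takes no time and is no camera call; for the wrist camera it gives the pose at the moment of the call.
- close_job(): hands the job in; it is judged then, once.
The state is a dict: "t": time; "qpos": joint angles; "qvel": joint speeds; "joint_torque": joint torques, N m; "ee_pos": TCP position; "orientation": TCP orientation; "ft_force": force on the tool from outside, world axes, zero at the start; "moment": the same for the moment, N m; "width": finger opening in mm; "grasp_force": force on a finger pad.
Only numpy, scipy, OpenCV 4.12 (cv2) and the standard library are available. Lean on these libraries where they do the work, as an engineer would, in place of code of your own. Each camera call takes 0.05 s, during which the arm holds its last target. There are 200 camera calls.

## Working session

There is one attempt and no reset: what is moved stays moved. The work goes in short steps, Python scripts to look and compute and a shell command to move; the robot and the scene stay as the last step left them, time stands still between calls to the robot, and variables do not carry over. Pictures are saved under pics/ and viewed, at most 10 in all, crops included, and the job is handed in when it is done.

```bash
mkdir -p pics; ls; python3 - <<'E'
from workcell import *
import cv2,numpy as np
o=get_obs();print({k:np.round(v,3).tolist() for k,v in o.items()})
for n in("top","side"):
    p=camera_params(n);print(n,np.round(p["camera_matrix"],1).tolist(),np.round(p["extrinsics"],3).tolist())
    im,d=get_image(n);np.savez(f"{n}0.npz",im=im,d=d);cv2.imwrite(f"pics/{n}0.png",im[:,:,::-1]);print((d>0).mean())
E
```

```text
pics
{'t': 0.0, 'qpos': [1.182, 0.424, 1.631, -0.0, 1.089, -0.019], 'qvel': [-0.001, -0.001, -0.002, -0.0, 0.003, -0.001], 'joint_torque': [0.002, -54.462, -27.367, 0.065, 0.023, -0.0], 'ee_pos': [225.658, 582.239, 221.898], 'orientation': [-0.578, -3.088, 0.002], 'ft_force': [-0.224, -0.419, 0.462], 'moment': [-0.05, 0.004, 0.013], 'grasp_force': 0.0, 'width': 87.775}
top [[400.8, 0.0, 316.0], [0.0, 400.8, 198.8], [0.0, 0.0, 1.0]] [[0.011, -0.98, 0.198, 183.499], [-1.0, -0.012, -0.0, -0.97], [0.002, -0.198, -0.98, 1048.241], [0.0, 0.0, 0.0, 1.0]]
0.99611328125
side [[434.9, 0.0, 316.7], [0.0, 434.9, 203.6], [0.0, 0.0, 1.0]] [[0.969, -0.177, 0.173, 143.325], [-0.248, -0.723, 0.645, -959.083], [0.011, -0.668, -0.744, 1112.3], [0.0, 0.0, 0.0, 1.0]]
0.9961171875
```

View pics/top0.png

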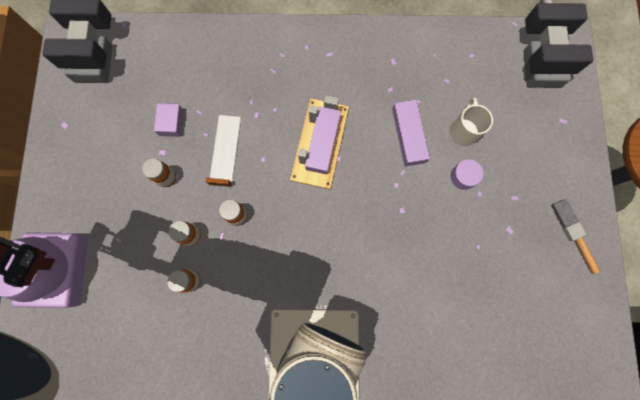

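View pics/side0.png

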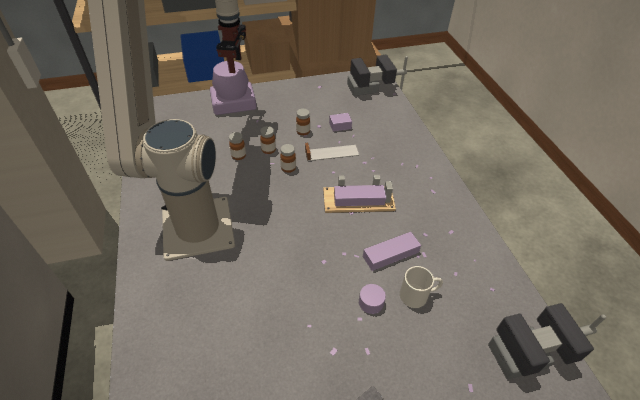

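The top view shows the jig at (320,143), the sheet at (225,150) with its batten at (219,181), and the full-length slab at (411,132). The offcut is at (168,120), the disc at (468,173) and the mug at (470,125). Four jars stand at (155,172), (182,233), (232,211) and (181,281). The job's jar is the one farthest to the robot's left, at (155,172), because it has the smallest column. In the side view it is at (303,122). I'll confirm it in a crop and measure everything.

```bash
cat > h.py <<'E'
import cv2,numpy as np
from workcell import *
from scipy.spatial.transform import Rotation as R
def ray(P,px):
    K,E=P["camera_matrix"],P["extrinsics"]; px=np.atleast_2d(px).astype(float)
    d=np.c_[(px[:,0]-K[0,2])/K[0,0],(px[:,1]-K[1,2])/K[1,1],np.ones(len(px))]
    return E[:3,3],d@E[:3,:3].T
def plane(P,px,z):
    o,d=ray(P,px); return o+d*((z-o[2])/d[:,2])[:,None]
def cloud(P,d):
    v,u=np.mgrid[:d.shape[0],:d.shape[1]]; o,r=ray(P,np.c_[u.ravel(),v.ravel()])
    return (o+r*d.ravel()[:,None]).reshape(d.shape+(3,))
def proj(P,X):
    c=(np.atleast_2d(X)-P["extrinsics"][:3,3])@P["extrinsics"][:3,:3]; u=c@P["camera_matrix"].T
    return u[:,:2]/u[:,2:]
def blobs(m,amin=80):
    n,l,s,c=cv2.connectedComponentsWithStats(m.astype(np.uint8)); return [(l==i,s[i],c[i]) for i in range(1,n) if s[i,4]>=amin]
def rect(xy):
    (x,y),(w,h),a=cv2.minAreaRect(np.asarray(xy,np.float32).reshape(-1,1,2))
    if w<h: w,h,a=h,w,a+90
    return np.round([x,y,w,h,(a+90)%180-90],1)
E
python3 - <<'E'
from h import *
for n in("top","side"):
    f=np.load(n+"0.npz");im,d=f["im"],f["d"];P=camera_params(n);C=cloud(P,d)
    hsv=cv2.cvtColor(im,cv2.COLOR_RGB2HSV);H,S,V=cv2.split(hsv)
    print(n,"tcp px",proj(P,[225.7,582.2,221.9]).round())
    z=C[:,:,2];work=(C[:,:,0]>300)&(C[:,:,0]<1000)&(abs(C[:,:,1])<560)
    print(" bench z",np.median(z[work&(abs(z)<15)]).round(1))
    for nm,m in(("lilac",(H>120)&(H<155)&(S>45)&work&(z>25)),("sheet",work&(z>1.5)&(z<8)&(S<40)&(V>170)),("tall",work&(z>60))):
        for b,s,c in blobs(m,40):
            zz=z[b];t=np.percentile(zz,70 if nm!="sheet" else 50);top=b&(abs(z-t)<4)
            print(" ",nm,"px",c.round(),s[4],"z",t.round(1),rect(C[top][:,:2]))
    if n=="side": continue
    a=cv2.resize(im[80:310,110:380],None,fx=2.6,fy=2.6,interpolation=cv2.INTER_CUBIC);cv2.imwrite("pics/crop1.png",a[:,:,::-1])
E
```

```text
top tcp px [[ 30. 255.]]
 bench z -0.2
  lilac px [410. 132.] 1379 z 40.6 [ 574.5 -251.4  167.    59.5    9.9]
  lilac px [168. 116.] 331 z 39.7 [602.9 400.9  76.5  56.7  -1. ]
  lilac px [329. 116.] 280 z 52.5 [601.7 -28.8  57.2  55.9  75.8]
  lilac px [324. 130.] 90 z 52.6 [567.  -15.5  61.3  35.   54. ]
  lilac px [467. 174.] 597 z 45.5 [ 459.1 -395.3   66.7   66.1  -55.4]
  lilac px [316. 169.] 69 z 48.0 [465.7  -1.4  51.2   3.5  77. ]
  sheet px [225. 147.] 1200 z 3.9 [536.1 249.2 183.6  63.   -4.9]
  sheet px [470. 125.] 93 z 4.6 [ 607.1 -422.6   45.2   24.4   62. ]
  tall px [330. 101.] 148 z 80.9 [641.4 -35.   35.9  21.9  82.3]
  tall px [474. 120.] 593 z 90.5 [ 587.4 -404.3   80.7   78.3  -44.3]
  tall px [312. 110.] 82 z 80.2 [615.3  10.8  20.6  19.4 -11.4]
  tall px [302. 153.] 85 z 80.5 [498.9  36.2  20.2  20.1  78.2]
  tall px [154. 169.] 458 z 94.8 [449.8 404.5  49.2  48.1   5. ]
  tall px [230. 211.] 431 z 94.7 [348.1 208.8  48.6  48.3   3.3]
  tall px [181. 225.] 158 z 94.5 [309.  327.1  46.3  17.3 -89.2]
side tcp px [[236.  65.]]
 bench z -1.4
  sheet px [334. 152.] 271 z 3.5 [530.  245.6 182.7  61.9  -5.4]
  tall px [303. 115.] 167 z 91.8 [445.7 402.3  53.9  42.9  77. ]
  tall px [272. 133.] 52 z 91.9 [307.5 326.1  41.6  13.3 -87.2]
  tall px [287. 152.] 212 z 92.5 [343.6 205.8  51.1  43.   79. ]
  tall px [341. 179.] 54 z 79.2 [494.9  33.3  25.3  17.1  72.9]
  tall px [376. 178.] 49 z 78.4 [610.9   6.8  19.8  17.5  69.3]
  tall px [388. 186.] 82 z 79.9 [637.1 -37.2  38.1  20.   77. ]
  tall px [419. 281.] 513 z 88.9 [ 583.8 -407.7   79.    77.3    4.8]
```

View pics/crop1.png

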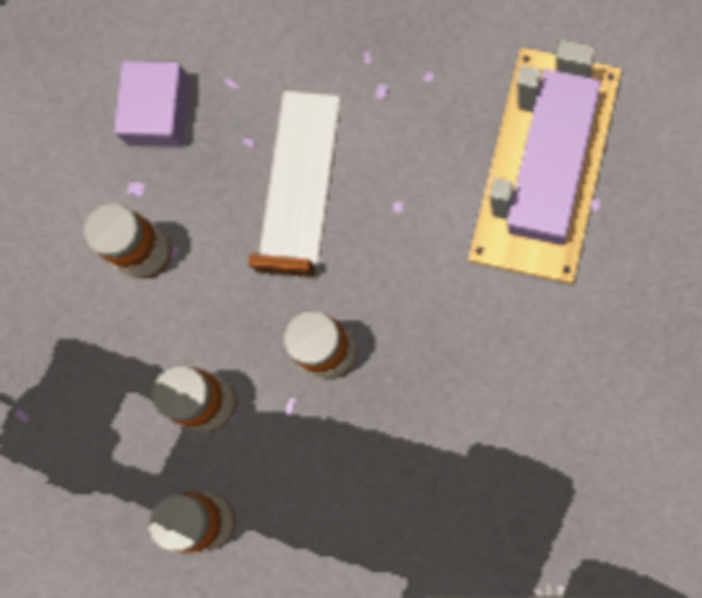

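The crop shows four identical jars. The one at crop (112,230), which is image (154,169), has its lid at y≈404. The others are at y≈327, 209 and about 327, so it is clearly the leftmost and the one to use. Next I need the wrist camera's mounting, a planning helper and the first move towards the sheet.

```bash
cat >> h.py <<'E'
def tool():
    o=get_obs(); return np.array(o["ee_pos"]),R.from_rotvec(o["orientation"]).as_matrix(),o
def plan(xyz,yaw):
    """yaw: wanted world angle (deg) of the tool's y axis (mod 180). Shift is in present tool axes, twist about tool z"""
    p,M,o=tool(); cy=np.degrees(np.arctan2(M[1,1],M[0,1])); dy=(yaw-cy+90)%180-90
    print("t",round(o["t"],2),"p",p.round(1),"yaw",cy.round(2),"tilt",(M[:2,2]*57.3).round(2),"| d_now",(M.T@(np.array(xyz)-p)).round(1),
      "| twist z",round(-dy,2),"| d_after",((M@R.from_euler('z',-dy,degrees=True).as_matrix()).T@(np.array(xyz)-p)).round(1),"F",np.round(o["ft_force"],1),"w",round(o["width"],1),"q6",round(o["qpos"][5],2))
E
python3 - <<'E'
from h import *
p,M,o=tool();P=camera_params("wrist");E=P["extrinsics"]
print(P["camera_matrix"].round(1).tolist(),"cam in tool",(M.T@(E[:3,3]-p)).round(1),(M.T@E[:3,:3]).round(3).tolist())
plan([500,250,320],-5)
f=np.load("top0.npz");C=cloud(camera_params("top"),f["d"]);print(C[235:305:14,15:85:14,2].round())
E
```

```text
[[338.3, 0.0, 321.6], [0.0, 338.3, 197.6], [0.0, 0.0, 1.0]] cam in tool [  81.4    0.8 -163.1] [[-0.001, -0.956, -0.293], [1.0, -0.0, -0.001], [0.001, -0.293, 0.956]]
t 0.1 p [225.7 582.3 222. ] yaw 68.81 tilt [-0.03 -0.07] | d_now [-375.9 -210.8  -97.7] | twist z 73.81 | d_after [-307.2  302.2  -97.7] F [-0.4  0.1 -0.3] w 88.0 q6 -0.02
[[  1.  59.  57.  59.  59.]
 [341. 340. 143. 107.  59.]
 [345. 344. 250. 117.  55.]
 [343. 314. 146. 112.  53.]
 [172. 153. 123.  55.  47.]]
```

```bash
python3 -m creep '{"delta_pos":[[0,0,0],[0,0,0],[0,0,0],[0,0,0],[0,0,0],[0,0,0],[0,0,0],[0,0,0],[0,0,0],[0,0,0],[0,0,0]],"twist":[[0,0,6.71],[0,0,6.71],[0,0,6.71],[0,0,6.71],[0,0,6.71],[0,0,6.71],[0,0,6.71],[0,0,6.71],[0,0,6.71],[0,0,6.71],[0,0,6.71]]}' 1
python3 -m creep '{"delta_pos":[[-0.028,0.0275,0],[-0.028,0.0275,0],[-0.028,0.0275,0],[-0.028,0.0275,0],[-0.028,0.0275,0],[-0.028,0.0275,0.01],[-0.028,0.0275,0.01],[-0.028,0.0275,0.01],[-0.028,0.0275,0.01],[-0.028,0.0275,0.01],[-0.028,0.0275,0],[0,0,0],[0,0,0]],"twist":[[0,0,0],[0,0,0],[0,0,0],[0,0,0],[0,0,0],[0,0,0],[0,0,0],[0,0,0],[0,0,0],[0,0,0],[0,0,0],[0,0,0],[0,0,0]]}'
python3 - <<'E'
from h import *
plan([500,250,170],-5)
P=camera_params("wrist");im,d=get_image("wrist");np.savez("w1.npz",im=im,d=d,K=P["camera_matrix"],E=P["extrinsics"]);cv2.imwrite("pics/w1.png",im[:,:,::-1])
E
```

```text
t: 1.02
ee_pos: [225.7, 582.4, 222.2]
orientation: [2.322, 2.115, -0.001]
ft_force: [-0.2, -0.1, -0.1]
width: 88.0
grasp_force: 0.0
t: 2.1
ee_pos: [501.1, 248.0, 172.2]
orientation: [-2.32, -2.118, 0.001]
ft_force: [0.1, 0.7, -0.2]
width: 88.0
grasp_force: 0.0
t 2.1 p [501.1 248.  172.2] yaw -5.22 tilt [-0.04 -0.01] | d_now [ 1.9 -1.3  2.2] | twist z -0.22 | d_after [ 1.9 -1.3  2.2] F [ 0.1  0.7 -0.2] w 88.0 q6 0.53
```

View pics/w1.png

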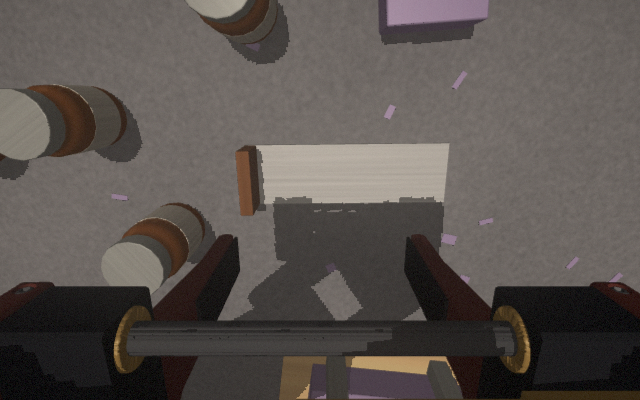

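The wrist view shows the sheet at (250–448, 143–204), its batten at (246,180), and neighbouring jars well clear on the left. The gripper hides the rows below 235.

```bash
cat >> h.py <<'E'
def snap(n,f=None):
    P=camera_params(n); im,d=get_image(n)
    if f: np.savez(f+".npz",im=im,d=d,K=P["camera_matrix"],E=P["extrinsics"]); cv2.imwrite(f"pics/{f}.png",im[:,:,::-1])
    return P,im,d
def load(f):
    f=np.load(f+".npz"); return dict(camera_matrix=f["K"],extrinsics=f["E"]),f["im"],f["d"]
def line(xy):  # robust line: point, angle deg
    vx,vy,x,y=cv2.fitLine(np.asarray(xy,np.float32),cv2.DIST_HUBER,0,.01,.01).ravel(); a=np.degrees(np.arctan2(vy,vx)); return np.array([x,y]),(a+90)%180-90
E
python3 - <<'E'
from h import *
P,im,d=load("w1");C=cloud(P,d);z=C[:,:,2];H,S,V=cv2.split(cv2.cvtColor(im,cv2.COLOR_RGB2HSV))
print("bench",np.median(z[60:130,280:360]).round(2),"sheet z",np.median(z[155:190,290:430]).round(2), "noise",z[155:190,290:430].std().round(2))
win=np.zeros(z.shape,bool);win[135:225,225:270]=1
b=win&(z>20);zt=np.percentile(z[b],80);top=win&(abs(z-zt)<3);print("batten px",b.sum(),top.sum(),"top z",zt.round(1))
print("batten top rect",rect(C[top][:,:2]), rect(plane(P,np.argwhere(top)[:,::-1],zt)[:,:2]))
# sheet upper edge & right edge by brightness
g=cv2.cvtColor(im,cv2.COLOR_RGB2GRAY).astype(float)
up=[]
for u in range(275,440):
    c=g[130:160,u];k=np.argmax(np.diff(c));  lo,hi=c[:8].mean(),c[-8:].mean();t=(lo+hi)/2
    i=np.argmax(c>t);up.append((u,130+i-1+(t-c[i-1])/(c[i]-c[i-1])))
rt=[]
for v in range(150,192):
    c=g[v,430:465][::-1];t=(c[:8].mean()+c[-8:].mean())/2;i=np.argmax(c>t);rt.append((464-(i-1+(t-c[i-1])/(c[i]-c[i-1])),v))
zs=4
a=plane(P,up,zs)[:,:2];b=plane(P,rt,zs)[:,:2]
print("upper edge",line(a),"right",line(b))
E
```

```text
bench 1.06 sheet z 5.13 noise 18.85
batten px 1199 887 top z 41.6
batten top rect [431.3 258.4  60.2  12.5  85.4] [431.7 258.9  60.2  12.5  85.1]
upper edge (array([537.3069 , 279.35846], dtype=float32), np.float32(-4.73777)) right (array([625.13873, 243.96523], dtype=float32), np.float32(85.33127))
```

```bash
python3 -m creep '{"delta_pos":[[0.006,-0.0235,0],[0.006,-0.0235,0],[0.0052,-0.0234,0],[0,0,0.03],[0,0,0.03],[0,0,0.03],[0,0,0.02],[0,0,0.01],[0,0,0]],"twist":[[0,0,-0.42],[0,0,0],[0,0,0],[0,0,0],[0,0,0],[0,0,0],[0,0,0],[0,0,0],[0,0,0]]}' 1
python3 - <<'E'
from h import *
plan([432.6,271.5,10],-4.8)
E
```

```text
t: 2.9
ee_pos: [429.5, 272.8, 50.9]
orientation: [-2.306, -2.133, 0.006]
ft_force: [-1.0, -0.1, 0.1]
width: 88.0
grasp_force: 0.0
t 2.9 p [429.5 272.8  50.9] yaw -4.46 tilt [-0.2  -0.11] | d_now [-1.   3.4 40.9] | twist z 0.34 | d_after [-1.   3.4 40.9] F [-1.  -0.1  0.1] w 88.0 q6 0.62
```

```bash
python3 -m creep '{"delta_pos":[[-0.0005,0.0015,0.01],[0,0,0.01],[0,0,0.01],[0,0,0.006],[0,0,0.003],[0,0,0]],"twist":[[0,0,0.2],[0,0,0],[0,0,0],[0,0,0],[0,0,0],[0,0,0]]}' 1
python3 - <<'E'
from h import *
plan([432.6,271.5,10],-4.8)
E
```

```text
t: 3.4
ee_pos: [432.8, 271.6, 13.0]
orientation: [-2.312, -2.126, 0.002]
ft_force: [0.0, -0.3, -0.2]
width: 88.0
grasp_force: 0.0
t 3.4 p [432.8 271.6  13. ] yaw -4.79 tilt [-0.05 -0.03] | d_now [-0.1 -0.2  3. ] | twist z 0.01 | d_after [-0.1 -0.2  3. ] F [ 0.  -0.3 -0.2] w 88.0 q6 0.62
```

```bash
python3 -m creep '{"delta_pos":[[0,0,0.002],[0,0,0],[0,0,0],[0,0,0],[0,0,0],[0,0,0],[0,0,0],[0,0,0]],"twist":[[0,0,0],[0,0,0],[0,0,0],[0,0,0],[0,0,0],[0,0,0],[0,0,0],[0,0,0]]}' 0
python3 - <<'E'
from h import *
plan([432.6,271.5,120],-12.3)
E
```

```text
t: 4.07
ee_pos: [433.1, 271.9, 11.8]
orientation: [2.312, 2.127, 0.0]
ft_force: [-0.6, -0.6, -0.1]
width: 37.9
grasp_force: 0.0
t 4.07 p [433.1 271.9  11.8] yaw -4.78 tilt [0.01 0.  ] | d_now [  -0.4   -0.5 -108.2] | twist z 7.52 | d_after [  -0.5   -0.4 -108.2] F [-0.6 -0.6 -0.1] w 37.9 q6 0.62
```

```bash
python3 -m creep '{"delta_pos":[[0,0,0],[0,0,0],[0,0,0],[0,0,0],[0,0,0],[0,0,0],[0,0,0],[0,0,-0.003],[0,0,-0.01],[0,0,-0.02],[0,0,-0.03],[0,0,-0.03],[0,0,-0.03],[0,0,-0.03],[0,0,-0.02]],"twist":[[0,0,0],[0,0,0],[0,0,0],[0,0,0],[0,0,0],[0,0,0],[0,0,0],[0,0,0],[0,0,0],[0,0,1.5],[0,0,1.5],[0,0,1.5],[0,0,1.5],[0,0,1.5],[0,0,0]]}' 0
python3 -m creep '{"delta_pos":[[-0.0134,0.0072,0],[-0.0268,0.0145,0],[-0.0268,0.0145,0],[-0.0268,0.0145,0],[-0.0268,0.0145,0],[-0.0268,0.0145,0],[-0.0268,0.0145,0],[-0.0268,0.0145,0],[-0.0268,0.0145,0],[-0.0268,0.0145,0],[-0.0268,0.0145,0],[-0.0268,0.0145,0],[-0.0134,0.0072,0],[0,0,0],[0,0,0],[0,0,0]],"twist":[[0,0,0],[0,0,0],[0,0,0],[0,0,0],[0,0,0],[0,0,0],[0,0,0],[0,0,0],[0,0,0],[0,0,0],[0,0,0],[0,0,0],[0,0,0],[0,0,0],[0,0,0],[0,0,0]]}'
python3 - <<'E'
from h import *
plan([534.8,-79.1,185],-12.3)
snap("wrist","w2")
E
```

```text
t: 5.32
ee_pos: [433.6, 272.2, 188.2]
orientation: [2.447, 1.969, 0.005]
ft_force: [0.1, 0.5, -1.1]
width: 11.9
grasp_force: 30.0
t: 6.65
ee_pos: [534.0, -78.7, 184.9]
orientation: [-2.446, -1.971, 0.0]
ft_force: [-0.2, 0.4, -1.6]
width: 11.6
grasp_force: 30.0
t 6.65 p [534.  -78.7 184.9] yaw -12.28 tilt [-0.03  0.02] | d_now [-0.2  0.9 -0.1] | twist z 0.02 | d_after [-0.2  0.9 -0.1] F [-0.2  0.4 -1.6] w 11.6 q6 0.05
```

View pics/w2.png

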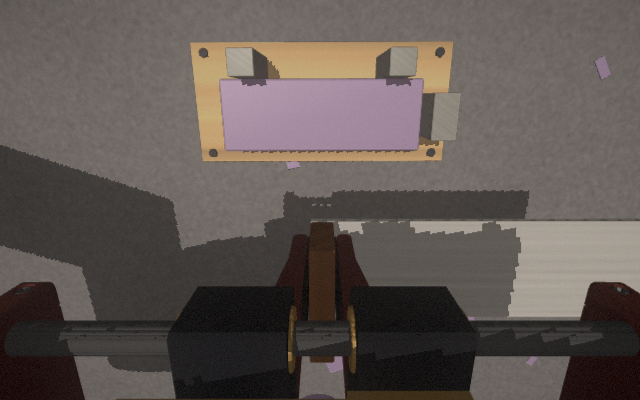

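The wrist view shows the lower slab's top at (222–422, 79–152), the side posts at (240,62) and (404,62), and the end post at (445,117). The held sheet's near edge lies along row 220 from column 310, with the batten at (322,235). Now I'll measure the jig pose and how the sheet sits in the grip.

```bash
cat >> h.py <<'E'
def edge(g,pts,nrm,L=8,z=0,P=None,dark2light=None):
    """sub-pixel edge near the pixel segment pts[0]-pts[1], searched +-L px along nrm; returns world xy on plane z"""
    out=[]
    for s in np.linspace(0,1,60):
        c=np.array(pts[0])*(1-s)+np.array(pts[1])*s; t=np.arange(-L,L+.01,.25); q=(c+t[:,None]*np.array(nrm)).astype(np.float32)
        v=cv2.remap(g,q[:,0].reshape(1,-1),q[:,1].reshape(1,-1),cv2.INTER_LINEAR).ravel(); dv=cv2.GaussianBlur(np.gradient(v).reshape(1,-1),(9,1),0).ravel()
        k=np.argmax(abs(dv)); 
        if 3<k<len(t)-4: w=abs(dv[k-3:k+4]); out.append(c+(t[k-3:k+4]@w/w.sum())*np.array(nrm))
    return plane(P,np.array(out),z)[:,:2]
E
python3 - <<'E'
from h import *
P,im,d=load("w2");C=cloud(P,d);z=C[:,:,2];H,S,V=cv2.split(cv2.cvtColor(im,cv2.COLOR_RGB2HSV))
p,M,_=tool()
print("bench",np.median(z[60:130,60:160]).round(2),"slab",np.median(z[90:140,240:400]).round(2))
zs=np.median(z[90:140,240:400]);sl=z.copy()
w=np.zeros(z.shape,bool);w[30:165,180:480]=1
m=w&(abs(z-zs)<3)&(H>115)&(H<160)
print("slab rect",rect(plane(P,np.argwhere(m)[:,::-1],zs)[:,:2]))
for b,s,c in blobs(w&(z>75),60):
    t=np.percentile(z[b],70);tt=b&(abs(z-t)<2.5);print("post",c.round(),t.round(1),rect(plane(P,np.argwhere(tt)[:,::-1],t)[:,:2]))
g=S.astype(np.float32)
for nm,a,n in(("+y",[[275,79],[370,79]],[0,1]),("-y",[[235,151],[410,151]],[0,1]),("-x",[[221.5,90],[224,145]],[1,0]),("+x",[[422.5,90],[420,145]],[1,0])):
    e=edge(g,a,n,6,zs,P);print(nm,len(e),*line(e))
gr=cv2.cvtColor(im,cv2.COLOR_RGB2GRAY).astype(np.float32)
# held sheet in tool frame
zh=np.median(z[295:310,530:570]);print("sheet held z",zh.round(1), "tcp z",p[2].round(1))
e=edge(gr,[[545,220],[630,220]],[0,1],8,zh,P);c,a=line(e);print("sheet edge",c,a,"tool",(M.T@(np.r_[c,zh]-p)).round(2))
for u0,u1 in((360,440),(450,520),(560,635)): print(u0,np.median(z[240:300,u0:u1]).round(1),np.median(z[223:228,u0:u1]).round(1))
E
```

```text
bench 1.08 slab 53.07
slab rect [546.6 -16.2 167.8  58.6 -12.3]
post [240.  61.] 82.3 [496.8  35.7  20.3  19.7 -12.3]
post [402.  61.] 82.3 [613.1  10.7  20.3  19.  -12.3]
post [444. 116.] 82.4 [638.8 -35.6  35.1  20.3  77.8]
+y 60 [553.799     12.923912] -11.92942
-y 60 [540.08246  -45.265682] -12.287323
-x 60 [464.03986    3.289036] 77.72171
+x 56 [628.52795  -35.062355] 78.46889
sheet held z 178.1 tcp z 184.8
sheet edge [684.87573 -94.82431] -12.348846 tool [ 15.93 150.93   6.62]
360 178.5 178.3
450 178.2 178.2
560 178.3 178.1
```

```bash
python3 - <<'E'
from h import *
P,im,d=load("w2");C=cloud(P,d);p,M,_=tool();T=(C-p)@M
w=np.zeros(d.shape,bool);w[215:250,295:350]=1
H,S,V=cv2.split(cv2.cvtColor(im,cv2.COLOR_RGB2HSV))
b=w&(T[:,:,2]<-22)&(T[:,:,2]>-34)&(S>90);t=T[b];print(b.sum(),"batten top tool y range",np.percentile(t[:,1],[1,50,99]).round(2),"z",np.median(t[:,2]).round(1),"x",np.percentile(t[:,0],[1,99]).round(1))
plan([438.2,18.9,100],-12.3)
E
```

```text
158 batten top tool y range [-6.4  -0.77  4.85] z -25.4 x [15.4 16.6]
t 6.7 p [534.  -78.4 184.8] yaw -12.24 tilt [-0.03  0.02] | d_now [  74.8 -114.2   84.9] | twist z 0.06 | d_after [  74.6 -114.3   84.9] F [-0.7  0.8 -2. ] w 12.1 q6 0.05
```

```bash
python3 -m creep '{"delta_pos":[[0.0149,-0.0228,0],[0.0149,-0.0228,0],[0.0149,-0.0228,0],[0.0149,-0.0228,0],[0.0149,-0.0228,0],[0,0,0.02],[0,0,0.03],[0,0,0.03],[0,0,0.02],[0,0,0.01],[0,0,0],[0,0,0]],"twist":[[0,0,0],[0,0,0],[0,0,0],[0,0,0],[0,0,0],[0,0,0],[0,0,0],[0,0,0],[0,0,0],[0,0,0],[0,0,0],[0,0,0]]}'
python3 - <<'E'
from h import *
plan([438.2,18.9,64],-12.3)
E
```

```text
t: 7.7
ee_pos: [439.0, 18.2, 74.9]
orientation: [-2.445, -1.972, 0.001]
ft_force: [-0.5, -0.8, -2.1]
width: 11.7
grasp_force: 30.0
t 7.7 p [439.   18.2  74.9] yaw -12.23 tilt [-0.03  0.  ] | d_now [ 0.5 -0.9 10.9] | twist z 0.07 | d_after [ 0.5 -0.9 10.9] F [-0.5 -0.8 -2.1] w 11.7 q6 0.23
```

Lowering slowly to contact.

```bash
python3 -m creep '{"delta_pos":[[0,0,0.004],[0,0,0.003],[0,0,0.002],[0,0,0.001],[0,0,0],[0,0,0]],"twist":[[0,0,0],[0,0,0],[0,0,0],[0,0,0],[0,0,0],[0,0,0]]}'
python3 -m creep '{"delta_pos":[[0,0,0.0005],[0,0,0.0005],[0,0,0]],"twist":[[0,0,0],[0,0,0],[0,0,0]]}'
```

```text
t: 8.2
ee_pos: [439.2, 17.6, 64.8]
orientation: [2.446, 1.971, 0.0]
ft_force: [0.6, 0.9, -1.4]
width: 12.0
grasp_force: 30.0
t: 8.45
ee_pos: [439.1, 17.7, 63.7]
orientation: [2.446, 1.971, 0.0]
ft_force: [-1.1, -1.2, -0.8]
width: 11.9
grasp_force: 30.0
```

```bash
python3 -m creep '{"delta_pos":[[0,0,0.0004],[0,0.001,0],[0,0.001,0],[0,0.001,0],[0,0.0005,0],[0,0,0]],"twist":[[0,0,0],[0,0,0],[0,0,0],[0,0,0],[0,0,0],[0,0,0]]}'
python3 -m creep '{"delta_pos":[[0,0.0005,0],[0,0.0005,0],[0,0,0]],"twist":[[0,0,0],[0,0,0],[0,0,0]]}'
```

```text
t: 8.95
ee_pos: [441.4, 17.1, 63.6]
orientation: [-2.445, -1.97, 0.002]
ft_force: [-6.1, 1.1, 9.7]
width: 12.2
grasp_force: 30.0
t: 9.2
ee_pos: [442.3, 16.9, 63.6]
orientation: [-2.445, -1.97, 0.002]
ft_force: [-6.2, 2.1, 10.5]
width: 12.0
grasp_force: 30.0
```

```bash
python3 -m creep '{"delta_pos":[[0,0,-0.0005],[0,0.0005,0],[0,0.0005,0],[0,0,0]],"twist":[[0,0,0],[0,0,0],[0,0,0],[0,0,0]]}'
python3 -m creep '{"delta_pos":[[0,0.0005,0],[0,0.0005,0],[0,0,0]],"twist":[[0,0,0],[0,0,0],[0,0,0]]}'
```

```text
t: 9.53
ee_pos: [442.9, 16.7, 63.7]
orientation: [-2.445, -1.97, 0.003]
ft_force: [-7.2, 2.0, 6.6]
width: 11.9
grasp_force: 30.0
t: 9.78
ee_pos: [442.9, 16.7, 63.6]
orientation: [-2.444, -1.969, 0.006]
ft_force: [-9.2, 4.3, 11.0]
width: 12.2
grasp_force: 30.0
```

```bash
python3 -m creep '{"delta_pos":[[0,-0.0005,-0.0007],[0.001,0,0],[0.001,0,0],[0.001,0,0],[0,0,0]],"twist":[[0,0,0],[0,0,0],[0,0,0],[0,0,0],[0,0,0]]}'
python3 -m creep '{"delta_pos":[[0.0005,0,0],[0.0005,0,0],[0,0,0]],"twist":[[0,0,0],[0,0,0],[0,0,0]]}'
python3 -m creep '{"delta_pos":[[0.0005,0,0],[0.0005,0,0],[0,0,0]],"twist":[[0,0,0],[0,0,0],[0,0,0]]}'
```

```text
t: 10.2
ee_pos: [443.5, 19.3, 63.9]
orientation: [-2.445, -1.968, 0.005]
ft_force: [-6.1, -1.1, 1.4]
width: 11.5
grasp_force: 30.1
t: 10.45
ee_pos: [443.7, 20.2, 63.9]
orientation: [-2.446, -1.968, 0.005]
ft_force: [-5.7, -1.4, 0.7]
width: 12.0
grasp_force: 30.2
t: 10.7
ee_pos: [443.9, 21.1, 63.9]
orientation: [-2.446, -1.968, 0.005]
ft_force: [-5.7, -2.7, 0.8]
width: 12.2
grasp_force: 30.3
```

```bash
python3 -m creep '{"delta_pos":[[0.0005,0,0],[0,0,0]],"twist":[[0,0,0],[0,0,0]]}'
python3 -m creep '{"delta_pos":[[0.0005,0,0],[0,0,0]],"twist":[[0,0,0],[0,0,0]]}'
python3 -m creep '{"delta_pos":[[0.0005,0,0],[0,0,0]],"twist":[[0,0,0],[0,0,0]]}'
```

```text
t: 10.87
ee_pos: [444.0, 21.5, 63.9]
orientation: [-2.446, -1.968, 0.005]
ft_force: [-5.9, -2.6, 0.8]
width: 11.8
grasp_force: 30.3
t: 11.03
ee_pos: [444.0, 21.8, 63.9]
orientation: [-2.446, -1.968, 0.006]
ft_force: [-6.8, -5.3, -0.2]
width: 12.0
grasp_force: 30.4
t: 11.2
ee_pos: [444.0, 21.9, 63.9]
orientation: [-2.446, -1.969, 0.007]
ft_force: [-5.9, -7.3, 2.2]
width: 12.1
grasp_force: 30.4
```

```bash
python3 -m creep '{"delta_pos":[[0.0005,0,0],[0,0,0],[0,-0.0003,0]],"twist":[[0,0,0],[0,0,0],[0,0,0]]}'
python3 - <<'E'
from h import *
plan([444,21.9,63.9],-12.3)
E
python3 -m creep '{"delta_pos":[[0,0,0],[0,0,0],[0,0,0],[0,0,0],[0,0,0]],"twist":[[0,0,0],[0,0,0],[0,0,0],[0,0,0],[0,0,0]]}' 0.35
python3 - <<'E'
from h import *
plan([444,21.9,63.9],-12.3)
E
```

```text
t: 11.45
ee_pos: [444.1, 22.1, 63.9]
orientation: [-2.446, -1.969, 0.007]
ft_force: [-4.1, -11.5, 1.1]
width: 12.1
grasp_force: 30.4
t 11.45 p [444.1  22.1  63.9] yaw -12.32 tilt [-0.24 -0.08] | d_now [-0.2 -0.   0. ] | twist z -0.02 | d_after [-0.2 -0.   0. ] F [ -4.1 -11.5   1.1] w 12.1 q6 0.24
t: 11.87
ee_pos: [446.6, 23.5, 64.6]
orientation: [2.446, 1.971, 0.001]
ft_force: [0.0, -0.2, 0.0]
width: 30.6
grasp_force: 0.0
t 11.87 p [446.6  23.5  64.6] yaw -12.26 tilt [0.04 0.  ] | d_now [-2.1 -2.2  0.7] | twist z 0.04 | d_after [-2.1 -2.2  0.7] F [ 0.  -0.2  0. ] w 30.6 q6 0.24
```

```bash
python3 -m creep '{"delta_pos":[[0,0,-0.005],[0,0,-0.01],[0,0,-0.025],[0,0,-0.04],[0,0,-0.04],[-0.0204,0.027,0],[-0.0204,0.027,0],[-0.0204,0.027,0],[-0.0204,0.027,0],[0,0,0],[0,0,0],[0,0,0]],"twist":[[0,0,0],[0,0,0],[0,0,0],[0,0,0],[0,0,0],[0,0,0],[0,0,0],[0,0,0],[0,0,0],[0,0,0],[0,0,0],[0,0,0]]}' 1
python3 - <<'E'
from h import *
plan([534.8,-79.1,185],-12.3)
snap("wrist","w3")
E
```

```text
t: 12.87
ee_pos: [533.5, -79.1, 184.7]
orientation: [-2.446, -1.97, 0.001]
ft_force: [-0.2, 0.0, -1.2]
width: 88.0
grasp_force: 0.0
t 12.87 p [533.5 -79.1 184.7] yaw -12.31 tilt [-0.05  0.02] | d_now [ 0.2  1.3 -0.3] | twist z -0.01 | d_after [ 0.2  1.3 -0.3] F [-0.2  0.  -1.2] w 88.0 q6 0.05
```

View pics/w3.png

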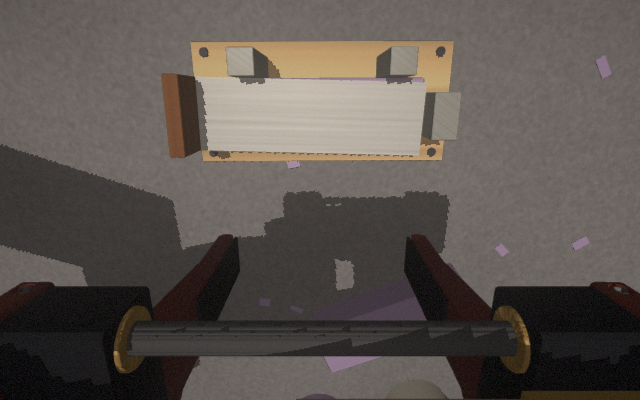

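The sheet now lies in the jig at (200–422, 78–155), with the batten at the open end at (180,115). A sliver of lilac shows at the upper right (415,79), so it may be slightly yawed. I'll measure it.

```bash
python3 - <<'E'
from h import *
P,im,d=load("w3");C=cloud(P,d);z=C[:,:,2];H,S,V=cv2.split(cv2.cvtColor(im,cv2.COLOR_RGB2HSV))
zs=np.median(z[90:140,240:400]);print("sheet top",zs.round(2),[np.median(z[90:140,u:u+30]).round(2) for u in(215,270,330,390)])
c,s=np.cos(np.radians(12.3)),np.sin(np.radians(12.3));J=lambda a:np.array([[c,-s],[s,c]])@(np.asarray(a)-[546.3,-15.9])
S=S.astype(np.float32)
for nm,a,n in(("+y",[[275,79],[370,80]],[0,1]),("-y",[[235,152],[400,155]],[0,1]),("+x",[[424,90],[421,145]],[1,0])):
    e=edge(S,a,n,6,zs,P);q,an=line(e);print(nm,len(e),J(q).round(2),"angle rel",round(an%180+12.3,2))
w=np.zeros(z.shape,bool);w[65:165,150:205]=1
t=w&(z>85);r=rect(C[t][:,:2]);print("batten",t.sum(),r,J(r[:2]))
for b,st,ce in blobs((z>75)&(np.arange(640)[None]>210)&(np.arange(400)[:,None]<165),60):
    tt=np.percentile(z[b],70);k=b&(abs(z-tt)<2.5);r=rect(plane(P,np.argwhere(k)[:,::-1],tt)[:,:2]);print("post",r,J(r[:2]).round(1))
x=cv2.resize(im[35:170,155:470],None,fx=2.5,fy=2.5,interpolation=cv2.INTER_CUBIC);cv2.imwrite("pics/w3c.png",x[:,:,::-1])
E
```

```text
sheet top 57.09 [np.float64(57.11), np.float64(57.09), np.float64(57.08), np.float64(57.09)]
+y 60 [ 0.8  29.59] angle rel 180.04
-y 48 [ -8.07 -31.85] angle rel 178.62
+x 50 [85.59 -1.76] angle rel 87.05
batten 1684 [489.7  -4.  115.5  59.9 -13.8] [-57.83584111  -0.43067753]
post [496.7  35.7  20.2  19.  -12.3] [-59.5  39.8]
post [613.1  10.5  20.1  19.7 -12.3] [59.6 40. ]
post [638.7 -35.3  35.   20.5  77.7] [94.4  0.7]
```

View pics/w3c.png

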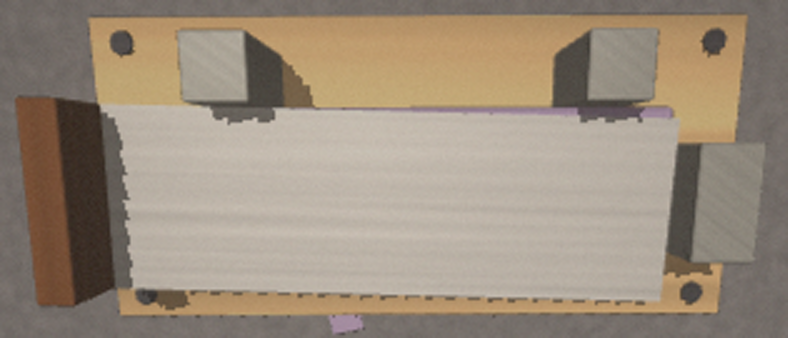

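The sheet is yawed about 1.4°. It touches the −x side post, but its +x end is about 3 mm out. I'll push that end in from the −y side with shut fingers.

```bash
python3 -m creep '{"delta_pos":[[0.0042,0.0197,0],[0.0042,0.0197,0],[0.0042,0.0197,0],[0,0,0.02],[0,0,0.03],[0,0,0.03],[0,0,0.03],[0,0,0.015],[0,0,0.01],[0,0,0],[0,0,0],[0,0,0],[0,0,0],[0,0,0],[0,0,0]],"twist":[[0,0,0],[0,0,0],[0,0,0],[0,0,0],[0,0,0],[0,0,0],[0,0,0],[0,0,0],[0,0,0],[0,0,0],[0,0,0],[0,0,0],[0,0,0],[0,0,0],[0,0,0]]}' 0
python3 -m creep '{"delta_pos":[[0.002,0,0],[0.002,0,0],[0.001,0,0],[0.001,0,0],[0.001,0,0],[0,0,0]],"twist":[[0,0,0],[0,0,0],[0,0,0],[0,0,0],[0,0,0],[0,0,0]]}' 0
python3 -m creep '{"delta_pos":[[0.001,0,0],[0.001,0,0],[0,0,0]],"twist":[[0,0,0],[0,0,0],[0,0,0]]}'
python3 -m creep '{"delta_pos":[[0.001,0,0],[0.001,0,0],[0,0,0]],"twist":[[0,0,0],[0,0,0],[0,0,0]]}'
```

```text
t: 14.17
ee_pos: [595.3, -79.7, 50.5]
orientation: [2.445, 1.97, 0.002]
ft_force: [-0.9, -0.3, -0.2]
width: 1.0
grasp_force: 0.0
t: 14.67
ee_pos: [596.3, -72.6, 49.5]
orientation: [2.446, 1.971, 0.0]
ft_force: [0.7, -0.2, -0.3]
width: 0.2
grasp_force: 0.0
t: 14.92
ee_pos: [596.6, -70.7, 49.4]
orientation: [-2.446, -1.971, 0.0]
ft_force: [-0.2, -0.8, 0.5]
width: 0.2
grasp_force: 0.0
t: 15.17
ee_pos: [597.0, -69.4, 49.5]
orientation: [2.445, 1.971, -0.001]
ft_force: [-0.1, -4.2, -0.8]
width: 0.3
grasp_force: 2.2
```

```bash
python3 -m creep '{"delta_pos":[[0.0005,0,0],[0.0005,0,0],[0,0,0]],"twist":[[0,0,0],[0,0,0],[0,0,0]]}'
python3 -m creep '{"delta_pos":[[0.0005,0,0],[0.0005,0,0],[0,0,0]],"twist":[[0,0,0],[0,0,0],[0,0,0]]}'
python3 -m creep '{"delta_pos":[[0.0005,0,0],[0.0005,0,0],[0,0,0]],"twist":[[0,0,0],[0,0,0],[0,0,0]]}'
```

```text
t: 15.42
ee_pos: [597.0, -69.4, 49.5]
orientation: [2.445, 1.971, -0.002]
ft_force: [-0.8, -9.7, -0.5]
width: 0.4
grasp_force: 4.7
t: 15.67
ee_pos: [597.0, -69.3, 49.5]
orientation: [2.444, 1.971, -0.004]
ft_force: [-3.5, -13.6, 0.5]
width: 0.3
grasp_force: 7.1
t: 15.92
ee_pos: [597.0, -69.2, 49.5]
orientation: [2.443, 1.971, -0.005]
ft_force: [-3.3, -19.2, 1.5]
width: 0.4
grasp_force: 9.5
```

```bash
python3 -m creep '{"delta_pos":[[-0.004,0,0],[-0.01,0,0],[-0.008,0,-0.005],[0,0,-0.03],[0,0,-0.04],[0,0,-0.04],[0,-0.02,-0.02],[0,-0.02,0],[0,-0.02,0],[0,0,0],[0,0,0],[0,0,0]],"twist":[[0,0,0],[0,0,0],[0,0,0],[0,0,0],[0,0,0],[0,0,0],[0,0,0],[0,0,0],[0,0,0],[0,0,0],[0,0,0],[0,0,0]]}' 1
cat > jig.py <<'E'
from h import *
def check(f,zt=None):
    plan([534.8,-79.1,185],-12.3); P,im,d=snap("wrist",f); C=cloud(P,d);z=C[:,:,2];S=cv2.cvtColor(im,cv2.COLOR_RGB2HSV)[:,:,1].astype(np.float32)
    c,s=np.cos(np.radians(12.3)),np.sin(np.radians(12.3));J=lambda a:np.array([[c,-s],[s,c]])@(np.asarray(a)-[546.3,-15.9])
    W=lambda a:np.array([546.3,-15.9])+np.array([[c,s],[-s,c]])@np.asarray(a)
    zs=zt or 57.1; print("top",[np.median(z[90:140,u:u+30]).round(2) for u in(215,270,330,390)])
    for nm,a,b in(("+y",[-45,30],[45,30]),("-y",[-70,-30],[70,-30]),("+x",[85,-22],[85,22]),("-x",[-85,-22],[-85,22])):
        q=proj(P,np.c_[[W(a),W(b)],[zs,zs]]);n=[0,1] if nm[1]=="y" else [1,0]
        e=edge(S,q,n,6,zs,P);e=np.array([J(i) for i in e]);k=0 if nm[1]=="y" else 1;pf=np.polyfit(e[:,k],e[:,1-k],1);r=abs(np.polyval(pf,e[:,k])-e[:,1-k])<1;pf=np.polyfit(e[r,k],e[r,1-k],1)
        print(nm,r.sum(),"offset",pf[1].round(2),"slope deg",np.degrees(pf[0]).round(2))
E
python3 -c "
from jig import *
check('w4')"
```

```text
t: 16.92
ee_pos: [535.4, -75.0, 184.9]
orientation: [2.446, 1.97, 0.002]
ft_force: [0.4, -0.4, -0.3]
width: 76.8
grasp_force: 0.0
t 16.92 p [535.4 -75.  184.9] yaw -12.28 tilt [ 0.08 -0.  ] | d_now [-4.1  0.3 -0.1] | twist z 0.02 | d_after [-4.1  0.3 -0.1] F [ 0.4 -0.4 -0.3] w 76.8 q6 0.05
top [np.float64(57.11), np.float64(57.09), np.float64(57.11), np.float64(57.03)]
+y 60 offset 30.18 slope deg 0.08
-y 60 offset -30.1 slope deg 0.18
+x 9 offset 85.4 slope deg -4.15
-x 9 offset -84.84 slope deg -5.44
```

```bash
python3 - <<'E'
from h import *
P,im,d=load("w4");g=cv2.cvtColor(im,cv2.COLOR_RGB2GRAY).astype(np.float32);C=cloud(P,d);z=C[:,:,2]
c,s=np.cos(np.radians(12.3)),np.sin(np.radians(12.3));J=lambda a:(np.asarray(a)-[546.3,-15.9])@np.array([[c,-s],[s,c]]).T
W=lambda a:np.array([546.3,-15.9])+np.array([[c,s],[-s,c]])@np.asarray(a)
q=proj(P,np.c_[[W([85,-14]),W([85,14])],[57,57]]);print(q.round(1))
e=J(edge(g,q,[1,0],7,57,P));print(np.median(e,0).round(2),np.polyfit(e[:,1],e[:,0],1).round(3))
for v in np.linspace(q[0,1],q[1,1],4): print(g[int(v),412:436].astype(int).tolist(),z[int(v),416:432].round().astype(int).tolist())
w=(z>88)&(np.arange(640)[None]<215)&(np.arange(640)[None]>140)&(np.arange(400)[:,None]<175);zt=np.percentile(z[w],70);k=w&(abs(z-zt)<2);r=rect(plane(P,np.argwhere(k)[:,::-1],zt)[:,:2]);print("batten",r,zt,J(r[:2]))
E
```

```text
[[419.6 137.1]
 [422.5 103.1]]
[84.14  0.2 ] [-3.0000e-03  8.4086e+01]
[175, 175, 175, 175, 171, 171, 173, 98, 73, 75, 73, 75, 75, 73, 73, 75, 74, 81, 121, 134, 138, 139, 136, 136] [58, 58, 58, 53, 56, 60, 64, 66, 70, 71, 75, 77, 80, 83, 81, 82]
[178, 174, 174, 174, 173, 176, 175, 175, 96, 76, 76, 77, 74, 73, 73, 72, 73, 75, 75, 122, 137, 136, 135, 139] [57, 58, 57, 57, 56, 57, 61, 64, 68, 68, 71, 75, 76, 79, 81, 83]
[172, 172, 175, 175, 173, 170, 174, 175, 173, 94, 76, 78, 75, 80, 71, 76, 75, 75, 75, 75, 123, 138, 137, 139] [56, 57, 57, 57, 57, 54, 58, 61, 62, 65, 68, 71, 73, 76, 78, 80]
[174, 171, 172, 173, 173, 170, 171, 175, 174, 150, 85, 76, 73, 75, 75, 74, 76, 76, 74, 74, 81, 122, 138, 137] [57, 56, 57, 58, 58, 56, 55, 57, 61, 63, 66, 69, 72, 74, 76, 79]
batten [439.7   7.1  59.3  12.7  77.9] 93.40970353909074 [-109.05275712   -0.23699096]
```

The sheet is now snug. Its y offset is about 0.1 mm, its yaw about 0.1°, and its end meets the end post. Next is the full-length slab.

```bash
python3 -m creep '{"delta_pos":[[0,0,-0.0065],[0,0,-0.0065],[0,0,-0.0065],[0,0,-0.0065],[0,0,-0.0065],[0,0,-0.0065],[0,0,-0.0065],[0,0,-0.0065],[0,0,-0.0065],[0,0,-0.0065],[-0.0082,0.03,0],[-0.0082,0.03,0],[-0.0082,0.03,0],[-0.0082,0.03,0],[-0.0082,0.03,0],[-0.0082,0.03,0],[0,0,0],[0,0,0]],"twist":[[0,0,6.78],[0,0,6.78],[0,0,6.78],[0,0,6.78],[0,0,6.78],[0,0,6.78],[0,0,6.78],[0,0,6.78],[0,0,6.78],[0,0,6.78],[0,0,0],[0,0,0],[0,0,0],[0,0,0],[0,0,0],[0,0,0],[0,0,0],[0,0,0]]}' 1
python3 - <<'E'
from h import *
P,im,d=snap("wrist","w5");C=cloud(P,d);z=C[:,:,2];H,S,V=cv2.split(cv2.cvtColor(im,cv2.COLOR_RGB2HSV))
m=(H>115)&(H<160)&(S>40)&(z>35)
for b,s,c in blobs(m,800):
    zt=np.percentile(z[b],60);k=b&(abs(z-zt)<2.5);xy=plane(P,np.argwhere(k)[:,::-1],zt)[:,:2];r=rect(xy);print("px",c.round(),s[:4],"z",zt.round(1),r)
    if r[2]>150:
        plan([r[0],r[1],14],r[4]+90)
        # refined long edges
        a=np.radians(r[4]);M=np.array([[np.cos(a),-np.sin(a)],[np.sin(a),np.cos(a)]])
        for l in([[-60,30],[60,30]],[[-60,-30],[60,-30]],[[85,-20],[85,20]],[[-85,-20],[-85,20]]):
            w=np.array(l)@M.T+r[:2];q=proj(P,np.c_[w,[zt,zt]]);t=(q[1]-q[0])/np.linalg.norm(q[1]-q[0]);e=(edge(S.astype(np.float32),q,[-t[1],t[0]],6,zt,P)-r[:2])@M;i=0 if l[0][1]==l[1][1] else 1
            pf=np.polyfit(e[:,i],e[:,1-i],1);print(l,pf[1].round(2),np.degrees(pf[0]).round(2))
print("bench",np.median(z[100:150,150:200]))
E
```

```text
t: 18.47
ee_pos: [517.3, -262.1, 248.9]
orientation: [-3.13, -0.267, 0.0]
ft_force: [0.1, -0.2, -0.3]
width: 87.8
grasp_force: 0.0
bench 1.0689190009582035
```

```bash
python3 - <<'E'
from h import *
P,im,d=load("w5");C=cloud(P,d);z=C[:,:,2];h=cv2.cvtColor(im,cv2.COLOR_RGB2HSV)
m=(z>30)&(z<60)&(np.arange(400)[:,None]<250)
for b,s,c in blobs(m,300): print(c.round(),s,np.median(h[b],0),np.median(z[b]).round(1))
print(proj(P,[[572,-252,40]]).round(), z[50:230:40,200:440:40].round())
E
```

```text
[ 93. 103.] [   31     2   118   213 14196] [ 17.  28. 185.] 56.6
[322. 108.] [ 293   28   60  164 9129] [154.  36. 177.] 41.0
[436. 121.] [424  91  51  73 600] [17. 41. 89.] 45.7
[490. 135.] [ 456   97   51   70 1069] [18. 41. 95.] 46.1
[426. 227.] [ 394  204   64   46 2080] [152.  39.  90.] 46.1
[[322. 118.]] [[ 2.  2.  1. 41.  1.  1.]
 [ 1.  1.  2. 41.  1.  1.]
 [-0.  1.  0. 40.  2.  0.]
 [ 2.  0.  1. 42.  2.  0.]
 [ 0.  1.  0.  2.  0. 17.]]
```

```bash
python3 - <<'E'
from h import *
P,im,d=load("w5");C=cloud(P,d);z=C[:,:,2];S=cv2.cvtColor(im,cv2.COLOR_RGB2HSV)[:,:,1].astype(np.float32)
m=(z>30)&(z<60)&(np.arange(400)[:,None]<250)
b=[q for q in blobs(m,5000) if abs(q[2][0]-322)<20][0][0];zt=np.median(z[b]);k=b&(abs(z-zt)<2.5);r=rect(plane(P,np.argwhere(k)[:,::-1],zt)[:,:2]);print(zt,r)
a=np.radians(r[4]);M=np.array([[np.cos(a),-np.sin(a)],[np.sin(a),np.cos(a)]])
for l in([[-60,30],[60,30]],[[-60,-30],[60,-30]],[[85,-20],[85,20]],[[-85,-20],[-85,20]]):
    w=np.array(l)@M.T+r[:2];q=proj(P,np.c_[w,[zt,zt]]);t=(q[1]-q[0])/np.linalg.norm(q[1]-q[0]);e=(edge(S,q,[-t[1],t[0]],6,zt,P)-r[:2])@M;i=0 if l[0][1]==l[1][1] else 1
    pf=np.polyfit(e[:,i],e[:,1-i],1);print(l,pf[1].round(2),np.degrees(pf[0]).round(2))
plan([r[0],r[1],14],r[4]+90)
E
```

```text
41.0342211785013 [ 575.  -252.2  168.6   59.7   10. ]
[[-60, 30], [60, 30]] 29.55 -0.09
[[-60, -30], [60, -30]] -30.09 -0.38
[[85, -20], [85, 20]] 83.89 0.34
[[-85, -20], [-85, 20]] -84.86 1.07
t 18.52 p [ 517.2 -260.9  248.9] yaw -80.16 tilt [-0.03  0.04] | d_now [ 58.5   1.5 234.9] | twist z -0.16 | d_after [ 58.5   1.7 234.9] F [-0.3 -0.6 -0.4] w 88.0 q6 0.91
```

```bash
python3 -m creep '{"delta_pos":[[0.0195,0.0005,0],[0.0195,0.0005,0],[0.0195,0.0005,0.01],[0,0,0.035],[0,0,0.035],[0,0,0.035],[0,0,0.035],[0,0,0.035],[0,0,0.025],[0,0,0.015],[0,0,0.008],[0,0,0.003],[0,0,0],[0,0,0]],"twist":[[0,0,0],[0,0,0],[0,0,0],[0,0,0],[0,0,0],[0,0,0],[0,0,0],[0,0,0],[0,0,0],[0,0,0],[0,0,0],[0,0,0],[0,0,0],[0,0,0]]}' 1
python3 - <<'E'
from h import *
plan([574.7,-252.3,10],-80.2)
E
```

```text
t: 19.68
ee_pos: [576.0, -252.2, 14.9]
orientation: [3.129, 0.272, 0.003]
ft_force: [0.4, 0.1, -0.2]
width: 87.8
grasp_force: 0.0
t 19.68 p [ 576.  -252.2   14.9] yaw -80.06 tilt [ 0.12 -0.06] | d_now [-1.3 -0.1  4.9] | twist z 0.14 | d_after [-1.3 -0.1  4.9] F [ 0.4  0.1 -0.2] w 87.8 q6 0.97
```

```bash
python3 -m creep '{"delta_pos":[[-0.001,0,0.003],[0,0,0.001],[0,0,0]],"twist":[[0,0,0],[0,0,0],[0,0,0]]}' 1
python3 -m creep '{"delta_pos":[[0,0,0],[0,0,0],[0,0,0],[0,0,0],[0,0,0],[0,0,0],[0,0,0]],"twist":[[0,0,0],[0,0,0],[0,0,0],[0,0,0],[0,0,0],[0,0,0],[0,0,0]]}' 0
python3 - <<'E'
from h import *
plan([574.7,-252.3,10],-102.3)
E
```

```text
t: 19.93
ee_pos: [574.1, -252.3, 10.1]
orientation: [3.129, 0.271, 0.001]
ft_force: [0.5, 0.5, 0.1]
width: 87.8
grasp_force: 0.0
t: 20.52
ee_pos: [573.9, -252.2, 9.5]
orientation: [3.13, 0.272, 0.0]
ft_force: [0.8, -0.1, 1.6]
width: 60.0
grasp_force: 30.0
t 20.52 p [ 573.9 -252.2    9.5] yaw -80.08 tilt [ 0.01 -0.01] | d_now [ 0.7  0.2 -0.5] | twist z 22.22 | d_after [ 0.8 -0.  -0.5] F [ 0.8 -0.1  1.6] w 60.0 q6 0.96
```

```bash
python3 -m creep '{"delta_pos":[[0,0,-0.003],[0,0,-0.01],[0,0,-0.02],[0,0,-0.025],[0,0,-0.025],[0,0,-0.025],[0,0,-0.018],[0,0,0],[0,0,0]],"twist":[[0,0,0],[0,0,0],[0,0,5.55],[0,0,5.55],[0,0,5.55],[0,0,5.55],[0,0,0],[0,0,0],[0,0,0]]}' 0
python3 -m creep '{"delta_pos":[[-0.0058,-0.0158,0],[-0.0117,-0.0316,0],[-0.0117,-0.0316,0],[-0.0117,-0.0316,0],[-0.0117,-0.0316,0],[-0.0117,-0.0316,0],[-0.0117,-0.0316,0],[-0.0058,-0.0158,0],[0,0,0],[0,0,0],[0,0,0]],"twist":[[0,0,0],[0,0,0],[0,0,0],[0,0,0],[0,0,0],[0,0,0],[0,0,0],[0,0,0],[0,0,0],[0,0,0],[0,0,0]]}' 0
python3 - <<'E'
from h import *
plan([541.2,-19,66],-102.3)
E
```

```text
t: 21.27
ee_pos: [574.3, -252.2, 136.6]
orientation: [3.123, -0.335, 0.003]
ft_force: [-0.9, 0.5, -2.5]
width: 59.9
grasp_force: 30.0
t: 22.18
ee_pos: [540.2, -18.5, 134.5]
orientation: [3.123, -0.335, -0.003]
ft_force: [0.7, 0.2, -1.8]
width: 60.2
grasp_force: 30.0
t 22.18 p [540.2 -18.5 134.5] yaw -102.24 tilt [-0.1  -0.01] | d_now [ 1.2  0.2 68.5] | twist z 0.06 | d_after [ 1.2  0.2 68.5] F [ 0.7  0.2 -1.8] w 60.2 q6 1.73
```

```bash
python3 -m creep '{"delta_pos":[[0.001,0,0.01],[0,0,0.018],[0,0,0.018],[0,0,0.01],[0,0,0.004],[0,0,0],[0,0,0]],"twist":[[0,0,0],[0,0,0],[0,0,0],[0,0,0],[0,0,0],[0,0,0],[0,0,0]]}' 0
python3 - <<'E'
from h import *
plan([541.2,-19,66],-102.3)
E
python3 -m creep '{"delta_pos":[[0,0,0.003],[0,0,0.002],[0,0,0.001],[0,0,0],[0,0,0]],"twist":[[0,0,0],[0,0,0],[0,0,0],[0,0,0],[0,0,0]]}' 0
```

```text
t: 22.77
ee_pos: [542.1, -19.2, 75.4]
orientation: [3.123, -0.337, -0.0]
ft_force: [0.4, -0.2, -2.3]
width: 59.7
grasp_force: 30.0
t 22.77 p [542.1 -19.2  75.4] yaw -102.31 tilt [-0.01 -0.  ] | d_now [-0.9  0.   9.4] | twist z -0.01 | d_after [-0.9  0.   9.4] F [ 0.4 -0.2 -2.3] w 59.7 q6 1.73
t: 23.18
ee_pos: [542.1, -18.7, 69.7]
orientation: [-3.124, 0.336, -0.001]
ft_force: [0.5, 0.6, -2.5]
width: 59.9
grasp_force: 30.0
```

```bash
python3 -m creep '{"delta_pos":[[0,0,0.0015],[0,0,0.001],[0,0,0.0005],[0,0,0],[0,0,0]],"twist":[[0,0,0],[0,0,0],[0,0,0],[0,0,0],[0,0,0]]}' 0
python3 -m creep '{"delta_pos":[[0,-0.001,0],[0,-0.001,0],[0,-0.0005,0],[0,0,0]],"twist":[[0,0,0],[0,0,0],[0,0,0],[0,0,0]]}' 0
python3 -m creep '{"delta_pos":[[0,-0.0005,0],[0,-0.0005,0],[0,0,0]],"twist":[[0,0,0],[0,0,0],[0,0,0]]}' 0
python3 -m creep '{"delta_pos":[[0,-0.0005,0],[0,-0.0005,0],[0,0,0]],"twist":[[0,0,0],[0,0,0],[0,0,0]]}' 0
```

```text
t: 23.6
ee_pos: [541.9, -18.7, 66.4]
orientation: [3.124, -0.336, -0.0]
ft_force: [0.2, 0.9, -2.0]
width: 59.6
grasp_force: 30.0
t: 23.93
ee_pos: [542.6, -16.1, 66.5]
orientation: [-3.124, 0.336, -0.0]
ft_force: [0.1, 0.8, -1.9]
width: 59.8
grasp_force: 30.0
t: 24.18
ee_pos: [542.6, -15.7, 66.5]
orientation: [3.123, -0.335, -0.0]
ft_force: [0.1, -3.5, -1.1]
width: 59.7
grasp_force: 30.0
t: 24.43
ee_pos: [542.7, -15.6, 66.5]
orientation: [3.122, -0.333, -0.0]
ft_force: [-1.3, -9.1, -1.0]
width: 60.2
grasp_force: 30.0
```

```bash
python3 -m creep '{"delta_pos":[[0.001,0.0006,0],[0.001,0,0],[0.0005,0,0],[0,0,0]],"twist":[[0,0,0],[0,0,0],[0,0,0],[0,0,0]]}' 0
python3 -m creep '{"delta_pos":[[0.0005,0,0],[0.0005,0,0],[0,0,0]],"twist":[[0,0,0],[0,0,0],[0,0,0]]}' 0
python3 -m creep '{"delta_pos":[[0.0005,0,0],[0.0005,0,0],[0,0,0]],"twist":[[0,0,0],[0,0,0],[0,0,0]]}' 0
```

```text
t: 24.77
ee_pos: [543.7, -15.9, 66.0]
orientation: [3.123, -0.334, -0.005]
ft_force: [-3.7, -4.4, -1.1]
width: 60.1
grasp_force: 30.0
t: 25.02
ee_pos: [544.6, -16.1, 65.9]
orientation: [3.123, -0.335, -0.005]
ft_force: [-4.7, -5.3, -2.5]
width: 60.1
grasp_force: 30.0
t: 25.27
ee_pos: [545.5, -16.3, 65.9]
orientation: [3.123, -0.334, -0.005]
ft_force: [-3.7, -5.6, -2.1]
width: 60.1
grasp_force: 30.0
```

```bash
python3 -m creep '{"delta_pos":[[0.0005,0,0],[0.0005,0,0],[0,0,0]],"twist":[[0,0,0],[0,0,0],[0,0,0]]}' 0
python3 -m creep '{"delta_pos":[[0.0005,0,0],[0.0005,0,0],[0,0,0]],"twist":[[0,0,0],[0,0,0],[0,0,0]]}' 0
```

```text
t: 25.52
ee_pos: [546.1, -16.4, 65.9]
orientation: [3.123, -0.334, -0.007]
ft_force: [-5.6, -4.0, -1.5]
width: 59.7
grasp_force: 30.0
t: 25.77
ee_pos: [546.1, -16.4, 65.9]
orientation: [3.123, -0.335, -0.009]
ft_force: [-9.1, -3.9, 1.8]
width: 59.9
grasp_force: 30.0
```

```bash
python3 -m creep '{"delta_pos":[[-0.0008,0,0.0003],[0,0,0.0003],[0,0,0.0003],[0,0,0]],"twist":[[0,0,0],[0,0,0],[0,0,0],[0,0,0]]}' 0
python3 - <<'E'
from h import *
plan([541.2,-19,66],-102.3)
E
python3 -m creep '{"delta_pos":[[0,0,0.0003],[0,0,0.0003],[0,0,0]],"twist":[[0,0,0],[0,0,0],[0,0,0]]}' 0
```

```text
t: 26.1
ee_pos: [546.1, -16.4, 65.6]
orientation: [3.123, -0.335, -0.007]
ft_force: [-8.1, -3.6, 6.5]
width: 60.0
grasp_force: 30.0
t 26.1 p [546.1 -16.4  65.6] yaw -102.25 tilt [-0.24 -0.02] | d_now [-4.3  3.6 -0.4] | twist z 0.05 | d_after [-4.3  3.6 -0.4] F [-8.1 -3.6  6.5] w 60.0 q6 1.73
t: 26.35
ee_pos: [546.1, -16.4, 65.5]
orientation: [3.123, -0.335, -0.006]
ft_force: [-9.3, -5.4, 11.8]
width: 60.0
grasp_force: 30.0
```

```bash
python3 -m creep '{"delta_pos":[[0,0,0],[0,0,0],[0,0,0],[0,0,0],[0,0,0]],"twist":[[0,0,0],[0,0,0],[0,0,0],[0,0,0],[0,0,0]]}' 0.85
python3 - <<'E'
from h import *
plan([534.8,-79.1,185],-12.3)
E
```

```text
t: 26.77
ee_pos: [548.7, -16.0, 65.0]
orientation: [-3.123, 0.336, -0.001]
ft_force: [0.3, -0.5, 0.6]
width: 74.4
grasp_force: 0.0
t 26.77 p [548.7 -16.   65. ] yaw -102.28 tilt [0.02 0.01] | d_now [-1.00e-01  6.46e+01 -1.20e+02] | twist z -89.98 | d_after [ -64.6   -0.  -120. ] F [ 0.3 -0.5  0.6] w 74.4 q6 1.73
```

```bash
python3 -m creep '{"delta_pos":[[0,0,-0.005],[0,0,-0.015],[0,0,-0.03],[0,0,-0.04],[0,0,-0.04],[0,0,-0.04],[-0.02,0,-0.03],[-0.02,0,-0.015],[-0.01,0,0],[0,0,0],[0,0,0],[0,0,0]],"twist":[[0,0,0],[0,0,0],[0,0,0],[0,0,0],[0,0,0],[0,0,0],[0,0,0],[0,0,0],[0,0,0],[0,0,0],[0,0,0],[0,0,0]]}' 0.85
cat > jig2.py <<'E'
from h import *
import sys
P,im,d=snap("wrist",sys.argv[1]);C=cloud(P,d);z=C[:,:,2];S=cv2.cvtColor(im,cv2.COLOR_RGB2HSV)[:,:,1].astype(np.float32)
c,s=np.cos(np.radians(12.3)),np.sin(np.radians(12.3));A=np.array([[c,-s],[s,c]]);J=lambda a:(np.asarray(a)-[546.3,-15.9])@A.T
W=lambda a:np.array([546.3,-15.9])+np.asarray(a)@A
def med(x,y,r=6):
    q=proj(P,np.r_[W([x,y]),97])[0].round().astype(int);return np.median(z[q[1]-r:q[1]+r,q[0]-r:q[0]+r]).round(2)
print("slab top corners",[med(x,y) for x in(-60,0,60) for y in(-18,18)],"bench",np.median(z[150:200,60:110]).round(2))
zt=97.
for nm,a,b in(("+y",[-75,30],[75,30]),("-y",[-75,-30],[75,-30]),("+x",[85,-24],[85,24]),("-x",[-85,-24],[-85,24])):
    q=proj(P,np.c_[W([a,b]),[zt,zt]]);t=(q[1]-q[0])/np.linalg.norm(q[1]-q[0]);e=J(edge(S,q,[-t[1],t[0]],6,zt,P));k=0 if nm[1]=="y" else 1
    pf=np.polyfit(e[:,k],e[:,1-k],1);r=abs(np.polyval(pf,e[:,k])-e[:,1-k])<.7;pf=np.polyfit(e[r,k],e[r,1-k],1);print(nm,q.round().tolist(),r.sum(),pf[1].round(2),np.degrees(pf[0]).round(2))
for b,st,ce in blobs((z>76)&(z<87)&(np.arange(400)[:,None]<235),40):
    tt=np.percentile(z[b],60);k=b&(abs(z-tt)<2.5);r=rect(plane(P,np.argwhere(k)[:,::-1],tt)[:,:2]);print("z",tt.round(1),r,J(r[:2]).round(1))
w=(z>88)&(z<96)
for b,st,ce in blobs(w&(np.arange(400)[:,None]<235),60): r=rect(C[b][:,:2]);print("batten?",r,J(r[:2]).round(1))
plan([548.7,-16,110],-102.3)
E
python3 jig2.py w6
```

```text
t: 27.77
ee_pos: [499.5, -5.5, 278.7]
orientation: [3.123, -0.336, -0.003]
ft_force: [-0.4, 0.9, -0.2]
width: 74.7
grasp_force: 0.0
slab top corners [np.float64(97.06), np.float64(97.03), np.float64(97.06), np.float64(97.03), np.float64(96.96), np.float64(97.08)] bench 0.68
+y [[294.0, 199.0], [290.0, 46.0]] 51 29.68 0.12
-y [[350.0, 199.0], [354.0, 46.0]] 60 -30.03 0.19
+x [[348.0, 34.0], [296.0, 34.0]] 60 84.72 -0.17
-x [[345.0, 207.0], [300.0, 207.0]] 60 -89.97 -0.0
z 82.2 [640.5 -35.8  35.6  16.5  77.7] [96.3  0.6]
z 82.2 [614.1  11.2  19.9  18.  -13.9] [60.5 40.9]
z 82.2 [497.3  36.1  19.2  18.7 -12.3] [-59.   40.4]
z 82.6 [445.    6.4  58.9   2.4  77.7] [-103.7    0.2]
batten? [439.3   7.2  59.1  13.   77.8] [-109.5   -0.2]
t 27.82 p [499.6  -5.6 278.6] yaw -102.28 tilt [-0.12  0.  ] | d_now [ 50.5  -0.3 168.5] | twist z 0.02 | d_after [ 50.5  -0.4 168.5] F [-0.3 -0.9 -0.1] w 75.0 q6 1.75
```

View pics/w6.png

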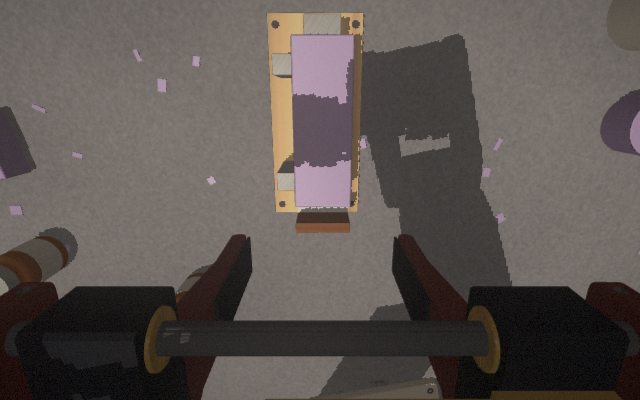

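The view shows the top slab at (292–353, 35–207) on the sheet and within the posts, with the batten at (323,222) past its open end. It lies flat (97.0±0.1 mm everywhere) with edges within about 0.3 mm. Next is the press with shut fingers.

```bash
python3 -m creep '{"delta_pos":[[0.012,0,0],[0.0245,0,0.01],[0.0125,0,0.02],[0,0,0.03],[0,0,0.035],[0,0,0.03],[0,0,0.02],[0,0,0.015],[0,0,0.007],[0,0,0],[0,0,0],[0,0,0],[0,0,0]],"twist":[[0,0,0],[0,0,0],[0,0,0],[0,0,0],[0,0,0],[0,0,0],[0,0,0],[0,0,0],[0,0,0],[0,0,0],[0,0,0],[0,0,0],[0,0,0]]}' 0
python3 - <<'E'
from h import *
plan([547,-16.3,97],-102.3)
E
```

```text
t: 28.9
ee_pos: [548.4, -16.0, 114.0]
orientation: [-3.123, 0.336, -0.003]
ft_force: [-0.3, 0.5, 0.1]
width: 0.4
grasp_force: 0.0
t 28.9 p [548.4 -16.  114. ] yaw -102.28 tilt [ 0.12 -0.01] | d_now [-1.3  0.6 17. ] | twist z 0.02 | d_after [-1.3  0.6 17. ] F [-0.3  0.5  0.1] w 0.4 q6 1.73
```

```bash
python3 -m creep '{"delta_pos":[[-0.001,0,0.006],[0,0,0.004],[0,0,0.003],[0,0,0.002],[0,0,0.0005],[0,0,0],[0,0,0]],"twist":[[0,0,0],[0,0,0],[0,0,0],[0,0,0],[0,0,0],[0,0,0],[0,0,0]]}' 0
python3 -m creep '{"delta_pos":[[0,0,0.0005],[0,0,0.0005],[0,0,0]],"twist":[[0,0,0],[0,0,0],[0,0,0]]}' 0
python3 -m creep '{"delta_pos":[[0,0,0.0005],[0,0,0.0005],[0,0,0]],"twist":[[0,0,0],[0,0,0],[0,0,0]]}' 0
```

```text
t: 29.48
ee_pos: [546.4, -15.7, 97.5]
orientation: [3.124, -0.336, -0.0]
ft_force: [-0.1, 0.7, -0.9]
width: 0.7
grasp_force: 0.0
t: 29.73
ee_pos: [546.4, -15.7, 96.5]
orientation: [3.124, -0.336, 0.0]
ft_force: [0.5, 0.4, -0.9]
width: 0.3
grasp_force: 0.0
t: 29.98
ee_pos: [546.5, -15.7, 96.3]
orientation: [-3.124, 0.336, -0.0]
ft_force: [-2.9, 0.3, 8.7]
width: -0.1
grasp_force: 4.5
```

```bash
python3 -m creep '{"delta_pos":[[0,0,0.0005],[0,0,0.0003],[0,0,0]],"twist":[[0,0,0],[0,0,0],[0,0,0]]}' 0
```

```text
t: 30.23
ee_pos: [546.5, -15.7, 96.3]
orientation: [3.124, -0.336, 0.001]
ft_force: [-5.2, 1.1, 16.9]
width: 0.4
grasp_force: 8.5
```

```bash
python3 -m creep '{"delta_pos":[[0,0,0.0003],[0,0,0],[0,0,0],[0,0,0]],"twist":[[0,0,0],[0,0,0],[0,0,0],[0,0,0]]}' 0
python3 -m creep '{"delta_pos":[[0,0,0],[0,0,0],[0,0,0],[0,0,0],[0,0,0],[0,0,0],[0,0,0]],"twist":[[0,0,0],[0,0,0],[0,0,0],[0,0,0],[0,0,0],[0,0,0],[0,0,0]]}' 0
python3 -m creep '{"delta_pos":[[0,0,0],[0,0,0],[0,0,0],[0,0,0],[0,0,0],[0,0,0],[0,0,0],[0,0,0]],"twist":[[0,0,0],[0,0,0],[0,0,0],[0,0,0],[0,0,0],[0,0,0],[0,0,0],[0,0,0]]}' 0
```

```text
t: 30.57
ee_pos: [546.5, -15.7, 96.2]
orientation: [3.124, -0.336, 0.001]
ft_force: [-6.0, 0.1, 19.9]
width: 0.5
grasp_force: 9.9
t: 31.15
ee_pos: [546.5, -15.7, 96.3]
orientation: [-3.124, 0.336, -0.001]
ft_force: [-5.7, 0.3, 20.4]
width: 0.5
grasp_force: 9.9
t: 31.82
ee_pos: [546.5, -15.7, 96.2]
orientation: [-3.124, 0.336, -0.001]
ft_force: [-6.9, 0.0, 19.1]
width: 0.3
grasp_force: 9.9
```

```bash
python3 -m creep '{"delta_pos":[[0,0,-0.002],[0,0,-0.01],[0,0,-0.025],[0,0,-0.03],[0,0,-0.03],[0,0,-0.01],[0,0,0],[0,0,0]],"twist":[[0,0,0],[0,0,0],[0,0,-7],[0,0,-7],[0,0,-7],[0,0,-7],[0,0,-7],[0,0,-7]]}' 0
python3 -m creep '{"delta_pos":[[0.0026,-0.0172,0],[0.0052,-0.0344,0],[0.0052,-0.0344,0],[0.0052,-0.0344,0],[0.0052,-0.0344,0],[0.0052,-0.0344,0],[0.0052,-0.0344,0],[0.0052,-0.0344,0],[0.0052,-0.0344,0],[0.0052,-0.0344,0],[0.0052,-0.0344,0],[0.0052,-0.0344,0],[0.0026,-0.0172,0],[0,0,0],[0,0,0],[0,0,0]],"twist":[[0,0,0],[0,0,0],[0,0,0],[0,0,0],[0,0,0],[0,0,0],[0,0,0],[0,0,0],[0,0,0],[0,0,0],[0,0,0],[0,0,0],[0,0,0],[0,0,0],[0,0,0],[0,0,0]]}' 1
python3 - <<'E'
from h import *
P,im,d=snap("wrist","w7");C=cloud(P,d);z=C[:,:,2]
for b,s,c in blobs((z>60)&(z<105)&(np.arange(400)[:,None]<235),150):
    t=np.percentile(z[b],75);k=b&(abs(z-t)<2.5);xy=plane(P,np.argwhere(k)[:,::-1],t)[:,:2].astype(np.float32);(x,y),r=cv2.minEnclosingCircle(xy);print("px",c.round(),"z",t.round(1),"circle",round(x,1),round(y,1),round(r,1),rect(xy))
    if r<35: plan([x,y,40],-60.3)
E
```

```text
t: 32.48
ee_pos: [547.2, -15.7, 203.3]
orientation: [3.033, 0.815, 0.004]
ft_force: [0.2, 0.4, -0.4]
width: 0.3
grasp_force: 0.0
t: 33.82
ee_pos: [396.0, 373.0, 201.5]
orientation: [3.036, 0.806, -0.0]
ft_force: [0.5, -0.1, -0.3]
width: 88.2
grasp_force: 0.0
px [320. 117.] z 96.5 circle 448.2 405.7 24.7 [448.6 405.9  48.8  48.3 -60.3]
t 33.87 p [396.2 372.7 201.5] yaw -60.32 tilt [-0.01 -0.03] | d_now [ 61.6  -3.  161.4] | twist z -0.02 | d_after [ 61.6  -2.9 161.4] F [ 0.3 -0.4  0.4] w 87.7 q6 1.79
px [ 18. 193.] z 66.2 circle 233.5 615.3 26.1 [235.  613.2  52.1   8.3  35.8]
t 33.87 p [396.2 372.7 201.5] yaw -60.32 tilt [-0.01 -0.03] | d_now [ -21.2 -291.5  161.4] | twist z -0.02 | d_after [ -21.1 -291.5  161.4] F [ 0.3 -0.4  0.4] w 87.7 q6 1.79
```

```bash
python3 -m creep '{"delta_pos":[[0.015,-0.001,0],[0.031,-0.001,0],[0.0156,-0.001,0],[0,0,0.01],[0,0,0.025],[0,0,0.035],[0,0,0.035],[0,0,0.025],[0,0,0.015],[0,0,0.008],[0,0,0.004],[0,0,0],[0,0,0]],"twist":[[0,0,0],[0,0,0],[0,0,0],[0,0,0],[0,0,0],[0,0,0],[0,0,0],[0,0,0],[0,0,0],[0,0,0],[0,0,0],[0,0,0],[0,0,0]]}' 1
python3 - <<'E'
from h import *
plan([448.3,405.8,35],-60.3)
E
```

```text
t: 34.95
ee_pos: [448.3, 406.8, 45.2]
orientation: [-3.036, -0.805, -0.001]
ft_force: [1.0, -0.4, -0.5]
width: 88.0
grasp_force: 0.0
t 34.95 p [448.3 406.8  45.2] yaw -60.3 tilt [0.04 0.04] | d_now [-0.5  0.8 10.2] | twist z -0.0 | d_after [-0.5  0.8 10.2] F [ 1.  -0.4 -0.5] w 88.0 q6 1.77
```

```bash
python3 -m creep '{"delta_pos":[[0,0.0005,0.005],[0,0,0.003],[0,0,0.001],[0,0,0],[0,0,0]],"twist":[[0,0,0],[0,0,0],[0,0,0],[0,0,0],[0,0,0]]}' 1
python3 -m creep '{"delta_pos":[[0,0,0],[0,0,0],[0,0,0],[0,0,0],[0,0,0],[0,0,0],[0,0,0],[0,0,0]],"twist":[[0,0,0],[0,0,0],[0,0,0],[0,0,0],[0,0,0],[0,0,0],[0,0,0],[0,0,0]]}' 0
python3 - <<'E'
from h import *
plan([547,-16.3,190],-60.3)
E
```

```text
t: 35.37
ee_pos: [448.2, 406.5, 35.5]
orientation: [-3.036, -0.806, -0.0]
ft_force: [0.7, -1.0, -0.3]
width: 87.8
grasp_force: 0.0
t: 36.03
ee_pos: [448.3, 406.2, 35.5]
orientation: [3.036, 0.806, 0.0]
ft_force: [0.7, -3.5, 1.1]
width: 55.0
grasp_force: 30.0
t 36.03 p [448.3 406.2  35.5] yaw -60.27 tilt [ 0.01 -0.01] | d_now [-123.8  415.9 -154.4] | twist z 0.03 | d_after [-123.6  415.9 -154.4] F [ 0.7 -3.5  1.1] w 55.0 q6 1.77
```

```bash
python3 -m creep '{"delta_pos":[[0,0,-0.002],[0,0,-0.006],[0,0,-0.015],[0,0,-0.025],[0,0,-0.03],[0,0,-0.03],[0,0,-0.03],[0,0,-0.02],[0,0,-0.01],[0,0,-0.004],[0,0,0]],"twist":[[0,0,0],[0,0,0],[0,0,0],[0,0,0],[0,0,0],[0,0,0],[0,0,0],[0,0,0],[0,0,0],[0,0,0],[0,0,0]]}' 0
python3 -m creep '{"delta_pos":[[-0.0042,0.0139,0],[-0.0083,0.0277,0],[-0.0083,0.0277,0],[-0.0083,0.0277,0],[-0.0083,0.0277,0],[-0.0083,0.0277,0],[-0.0083,0.0277,0],[-0.0083,0.0277,0],[-0.0083,0.0277,0],[-0.0083,0.0277,0],[-0.0083,0.0277,0],[-0.0083,0.0277,0],[-0.0083,0.0277,0],[-0.0083,0.0277,0],[-0.0083,0.0277,0],[-0.0042,0.0139,0],[0,0,0],[0,0,0],[0,0,0]],"twist":[[0,0,0],[0,0,0],[0,0,0],[0,0,0],[0,0,0],[0,0,0],[0,0,0],[0,0,0],[0,0,0],[0,0,0],[0,0,0],[0,0,0],[0,0,0],[0,0,0],[0,0,0],[0,0,0],[0,0,0],[0,0,0],[0,0,0]]}' 0
python3 - <<'E'
from h import *
plan([547,-16.3,132],-60.3)
E
```

```text
t: 36.95
ee_pos: [447.9, 406.4, 207.5]
orientation: [-3.036, -0.806, -0.0]
ft_force: [0.3, 0.8, -5.1]
width: 55.0
grasp_force: 30.0
t: 38.53
ee_pos: [544.8, -16.1, 206.1]
orientation: [-3.036, -0.805, 0.004]
ft_force: [-0.5, -0.1, -5.4]
width: 55.0
grasp_force: 30.0
t 38.53 p [544.8 -16.1 206.1] yaw -60.3 tilt [-0.16  0.02] | d_now [ 2.   1.4 74.1] | twist z -0.0 | d_after [ 2.   1.4 74.1] F [-0.5 -0.1 -5.4] w 55.0 q6 1.0
```

```bash
python3 -m creep '{"delta_pos":[[0.001,0.0005,0.01],[0,0,0.02],[0,0,0.02],[0,0,0.012],[0,0,0.004],[0,0,0],[0,0,0]],"twist":[[0,0,0],[0,0,0],[0,0,0],[0,0,0],[0,0,0],[0,0,0],[0,0,0]]}' 0
python3 - <<'E'
from h import *
plan([547,-16.3,132],-60.3)
E
python3 -m creep '{"delta_pos":[[0,0,0.002],[0,0,0.002],[0,0,0.001],[0,0,0],[0,0,0]],"twist":[[0,0,0],[0,0,0],[0,0,0],[0,0,0],[0,0,0]]}' 0
```

```text
t: 39.12
ee_pos: [547.4, -15.9, 141.5]
orientation: [3.036, 0.807, 0.0]
ft_force: [-0.4, -0.3, -4.8]
width: 55.2
grasp_force: 30.0
t 39.12 p [547.4 -15.9 141.5] yaw -60.24 tilt [0.01 0.  ] | d_now [-0.6  0.2  9.5] | twist z 0.06 | d_after [-0.6  0.2  9.5] F [-0.4 -0.3 -4.8] w 55.2 q6 1.0
t: 39.53
ee_pos: [547.2, -16.2, 136.6]
orientation: [3.036, 0.806, 0.001]
ft_force: [-0.5, 0.3, -5.6]
width: 55.0
grasp_force: 30.0
```

```bash
python3 -m creep '{"delta_pos":[[0,0,0.0015],[0,0,0.001],[0,0,0.0008],[0,0,0.0005],[0,0,0],[0,0,0]],"twist":[[0,0,0],[0,0,0],[0,0,0],[0,0,0],[0,0,0],[0,0,0]]}' 0
python3 -m creep '{"delta_pos":[[0,0,0.0003],[0,0,0.0003],[0,0,0.0003],[0,0,0]],"twist":[[0,0,0],[0,0,0],[0,0,0],[0,0,0]]}' 0
python3 -m creep '{"delta_pos":[[0,0,0.0003],[0,0,0.0003],[0,0,0]],"twist":[[0,0,0],[0,0,0],[0,0,0]]}' 0
```

```text
t: 40.03
ee_pos: [547.1, -16.2, 132.5]
orientation: [-3.036, -0.806, 0.0]
ft_force: [1.0, 0.3, -5.2]
width: 55.2
grasp_force: 30.0
t: 40.37
ee_pos: [547.1, -16.2, 131.7]
orientation: [3.036, 0.806, -0.0]
ft_force: [0.9, 0.5, -6.3]
width: 55.4
grasp_force: 30.0
t: 40.62
ee_pos: [547.2, -16.2, 131.4]
orientation: [3.036, 0.806, 0.0]
ft_force: [-1.9, 0.0, 0.2]
width: 55.2
grasp_force: 30.0
```

```bash
python3 -m creep '{"delta_pos":[[0,0,0],[0,0,0],[0,0,0],[0,0,0],[0,0,0],[0,0,0],[0,0,0]],"twist":[[0,0,0],[0,0,0],[0,0,0],[0,0,0],[0,0,0],[0,0,0],[0,0,0]]}' 1
python3 -m creep '{"delta_pos":[[0,0,-0.005],[0,0,-0.015],[0,0,-0.03],[0,0,-0.04],[0,0,-0.03],[-0.02,0,-0.01],[-0.035,0,0],[-0.035,0,0],[-0.035,0,0],[-0.035,0,0],[-0.02,0,0],[0,0,0],[0,0,0]],"twist":[[0,0,0],[0,0,0],[0,0,0],[0,0,0],[0,0,0],[0,0,0],[0,0,0],[0,0,0],[0,0,0],[0,0,0],[0,0,0],[0,0,0],[0,0,0]]}' 1
python3 - <<'E'
from h import *
P,im,d=snap("top","t8");P,im,d=snap("side","s8");P2,iw,dw=snap("wrist","w8")
a=cv2.resize(im[110:260,280:460],None,fx=3.3,fy=3.3,interpolation=cv2.INTER_CUBIC)
b=cv2.resize(load("t8")[1][70:210,270:500],None,fx=3.3,fy=3.3,interpolation=cv2.INTER_CUBIC)
cv2.imwrite("pics/f8.png",cv2.resize(np.hstack([a[:460],b[:460]]),None,fx=.58,fy=.58,interpolation=cv2.INTER_AREA)[:,:,::-1])
C=cloud(P2,dw);z=C[:,:,2];k=(z>188)&(z<196)&(np.arange(400)[:,None]<235)
for q,s,c in blobs(k,100): print("jar lid",np.median(z[q]).round(1),cv2.minEnclosingCircle(plane(P2,np.argwhere(q)[:,::-1],np.median(z[q]))[:,:2].astype(np.float32)))
k=(z>94)&(z<100)&(np.arange(400)[:,None]<235)
for q,s,c in blobs(k,300): print("slab",s,np.median(z[q]).round(2),rect(plane(P2,np.argwhere(q)[:,::-1],97)[:,:2]))
E
```

```text
t: 41.2
ee_pos: [547.2, -16.2, 131.1]
orientation: [3.037, 0.806, 0.0]
ft_force: [-0.2, -0.2, -0.2]
width: 87.6
grasp_force: 0.0
t: 42.28
ee_pos: [390.7, -105.8, 261.7]
orientation: [3.037, 0.803, 0.002]
ft_force: [0.1, 0.4, -0.1]
width: 87.8
grasp_force: 0.0
slab [ 233    0  114   77 4661] 96.93 [504.4  -7.2  83.6  59.8 -12.1]
slab [  0  27  24  56 943] 95.66 [350.7 192.6  47.3  19.9  14.2]
```

View pics/f8.png

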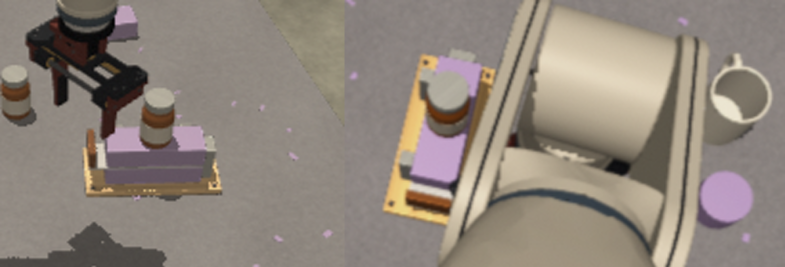

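The final picture shows the stack in the jig with the jar upright on the middle of the top slab (side crop (157,118), top crop (447,100)). The batten is at the open end, the mug and disc are undisturbed, and the gripper is clear of everything.

```bash
python3 -c "
from workcell import *
print(close_job())"
```

```text
the job is handed in; nothing more can be done
None
```

The job is handed in at about 42 s: the sheet and matching slab lie flat in the jig, within about 0.5 mm of snug by the wrist camera. The slab was pressed at about 20 N for over a second, and the leftmost jar stands upright on its middle.

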